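Stack and cover specimen trays on a conditioning station and select its setting

ROBOT

A 6-joint arm with a two-finger parallel gripper is mounted at the origin on a cart in front of the work surface, level with it; the furniture and walls round the work are solid. World frame = base frame: x ahead of the robot, y to its left, z up, the work surface at z = 0. Lengths are in mm, angles in rad, forces in N, time in s.
With the tool pointing down it reaches from about 300 to 775 mm from the base axis. Payload 14.6 kg.
Tool frame: the origin (TCP) lies on the centre line of the jaws, within the pads' length; the fingertips stand 19 mm ahead of it and the grasp point (between the pads) is the TCP (bot.tip_reach is the distance from the TCP to the fingertips, in mm); y points along the fingers, x is the direction in which the jaws open and shut, and the axes are right-handed (so a half turn about y gives the same grasp; the last joint's range is limited). The gripper opens to 85 mm and grips with 20 to 120 N. Pads are 22 mm wide; open, the fingers measure 114 mm over their backs; the gripper's body (76 mm by 85 mm) begins 54 mm behind the grasp point. The pads swing forward as they close: fully open they stand 13 mm farther back than shut.
Start: joints at [-1.397, 0.3, 1.521, -0, 1.321, -0.067], TCP at [131.157, -534.123, 216.081] pointing down, gripper open.
Joint ranges: [-3.03, 3.03], [-0.79, 2.21], [0.23, 2.52], [-1.04, 4.18], [0, 3.07], [-2.55, 2.55]. Speed limits (rad/s): [2.22, 2.22, 2.57, 3.14, 3.14, 3.14].

INTERFACE

Orientations are given as a unit quaternion [w, x, y, z].
In Python, from rig import bot gives the robot as it stands. Calls block until the motion is done:
- bot.move_to(position, orientation): joint-space move of the TCP to a pose.
- bot.servo_line(position, attitude=None, speed=150, until_force=None): straight line of the TCP; attitude=None keeps the orientation; speed is the mean speed in mm/s. With until_force (N) it stops when the force on the tool has changed by that much, and returns True; else False.
- bot.move_joints(angles): joint-space move.
- bot.move_gripper(opening, grip_force=None): finger opening in mm; grip_force is the grip in N (None keeps the last); returns when the fingers have stopped.
- bot.dwell(seconds).
- bot.ik(position, orientation): joint angles nearest the present ones, or None.
- bot.read_state(): the state.
- bot.read_camera(name): name is "scene" or "top" or "wrist"; returns a dict with "image" (480x640x3 uint8, blue, green, red), "depth" (480x640 float32, mm along the optical axis (not along the pixel's ray), 0 where there is no reading), "fovy" (degrees; the focal length in pixels is half the picture's height over the tangent of half this angle, whatever the lens; pixels are square), "cx", "cy" (the principal point, pixels), "k1" (the pictures are not rectified: a ray, as slopes to the right and down, at radius r is drawn at 1 + k1 r^2 times it, then the intrinsics apply), "eye" and "attitude" of the camera in the world; the wrist camera has in their place "mount" (4x4, takes a point from camera to tool coordinates, whose origin is the TCP and whose axes are the tool frame's). Camera axes: x right, y down, z forward; pixel columns grow to the right and rows downward; lengths in mm; the calibration is good to about 2 mm. A picture is of the moment at which its call begins: read the wrist's pose just before it.
A pose or a line that the arm cannot do raises bot.MotionError and nothing moves.
- bot.finish_job(): hands the job in, once; it reports no verdict.
The state is a dict: "clock": time; "joint_positions": joint angles; "qvel": joint speeds; "effort": joint torques, N m; "ee_pos": TCP position; "tool_rot": TCP orientation; "ft_force": force on the tool from outside, world axes, zero at the start; "moment": the same for the moment, N m; "grip_width": finger opening in mm.
Only numpy, scipy, OpenCV 4.12 (cv2) and the standard library are available. Lean on these libraries where they do the work, as an engineer would, in place of code of your own. Each camera call takes 0.05 s, during which the arm holds its last target.

TASK

Load the conditioning station: set the blue specimen tray on its raised seat, stack the white tray on the blue one and cover it with the orange lid, each with its cut corners matching those below and its skirt dropped fully home over the rim. Then turn the station's selector to the three-dot mark. Keep the trays and the lid upright throughout and leave the other things on the bench where they are.

Things in the scene. Friction and masses are not known exactly. Their poses are not given: they have to be found in the camera images.
- blue_tray_centre (a point): centre of the blue specimen tray (three white test bars fixed in its lanes), 110 (x) x 62 (y) x 36 mm high, 0.1 to 0.2 kg; point 18 mm above its underside, x along its length, z up. Height 0-7: open skirt, 110x62 outside; 7-10: floor; 10-36: body 100x52 outside, walls 3: grip across the 52 mm, at height 12-35. The corners at its -x end are cut at 45 degrees (18 mm legs).
- white_tray_centre (a point): centre of the white specimen tray (three black test bars fixed in its lanes), 110 (x) x 62 (y) x 36 mm high, 0.1 to 0.2 kg; point 18 mm above its underside, x along its length, z up. Height 0-7: open skirt, 110x62 outside; 7-10: floor; 10-36: body 100x52 outside, walls 3: grip across the 52 mm, at height 12-35. The corners at its -x end are cut at 45 degrees (18 mm legs).
- lid_centre (a point): orange lid with black handle bar, 110 x 62 x 36 mm high, about 0.1 kg; point on its centre line 18 mm above its underside, x along its length, z up. Same 7 mm skirt and same cut corners at its -x end as the trays; plate up to height 13; the handle bar on its middle is 66 mm long (x), 16 mm wide (y), at heights 13-36: grip it across its width.
- seat (a point): top centre of the station's dark raised seat, 45 mm above the worktop: a tray's rim outline, 100 (x) x 52 mm, 10 mm high, cut corners at the -x end. A tray fully home has its x along the seat's x and its centre 11 mm above this point. The station is a fixed white housing, 130 (x) x 230 (y), 35 mm high, its middle 60 mm to -y of the seat; the selector's axis is 126 mm to -y, 12 mm to -x of the seat.
- selector_grip (a point): on the axis of the station's black selector knob, 70.5 mm above the worktop. Its grip is a bar 50 mm long (own x), 14 mm wide (own y), from 45 to 84 mm above the worktop; the white pointer line is at its +x end; below it is a disc, 52 mm across. Own z is up; the frame turns with the knob.
- selector (a joint): selector angle, rad, growing clockwise seen from above. Detents 0.6 rad apart: 0 at one dot (pointer 0.9 rad to the left of the seat's +x), 0.6 two dots, 1.2 three dots, 1.8 four dots; stops at -0.1 and 1.9. Let go between marks, it springs to the nearer one; at most about 0.1 N m turns it.
- stopwatch: bystander, to be left alone: black digital stopwatch, 70x58x18 mm; origin at the centre of its underside
- tape_roll: bystander, to be left alone: roll of masking tape lying flat, 82x82x24 mm; origin at the centre of its underside
- jar_red: bystander, to be left alone: sample jar with red cap, 68x68x100 mm; origin at the centre of its underside
- wash_bottle: bystander, to be left alone: translucent grey wash bottle with red cap and bent spout, 65x91x184 mm; origin at the centre of its underside
- log_book: bystander, to be left alone: dark blue log book lying flat, 206x154x17 mm; origin at the centre of its underside
- marker: bystander, to be left alone: white marker pen with black cap, 18x135x20 mm; origin at the centre of its underside
- blue_tray: underside centre of the blue tray, same axes as its centre point. The skirt slips about 2 mm loose over the rim of what it sits on (seat or tray), with the cut corners at the same end; tapered rims lead in about 3 mm. Seated, its underside is 7 mm below the top of that rim; on a tray it stands 29 mm higher than that tray.
- white_tray: underside centre of the white tray, same axes as its centre point. The skirt slips about 2 mm loose over the rim of what it sits on (seat or tray), with the cut corners at the same end; tapered rims lead in about 3 mm. Seated, its underside is 7 mm below the top of that rim; on a tray it stands 29 mm higher than that tray.
- lid: underside centre of the orange lid, same axes as its centre point. The skirt slips about 2 mm loose over the rim of what it sits on (seat or tray), with the cut corners at the same end; tapered rims lead in about 3 mm. Seated, its underside is 7 mm below the top of that rim; on a tray it stands 29 mm higher than that tray.

How it is judged:
By the outcome, as a careful person would: the job done as asked, in the order asked, and still so for the second after the job is handed in, with the robot touching nothing.
It also fails if it takes over 70 s, if anything falls off the work surface, if the arm or the gripper's body presses on something with over 40 N, if the wrist force passes 120 N, or if a joint passes its speed limit or range.

## Working session

There is one attempt and no reset: what is moved stays moved. The work goes in short steps, each a Python script; the robot and the scene stay as the last script left them, time stands still between calls to the robot, and variables do not carry over. Pictures are saved under pics/ and viewed, and the job is handed in when it is done.

```bash
ls; mkdir -p pics
python3 - <<'E'
from rig import bot
import cv2,numpy as np
s=bot.read_state();print(s)
for n in("scene","top","wrist"):
    c=bot.read_camera(n);cv2.imwrite(f"pics/{n}0.png",c["image"]);np.savez(f"{n}0.npz",**c)
    print(n,{k:v for k,v in c.items() if k not in("image","depth")})
E
```

```text
pics
{'clock': 0.0, 'joint_positions': array([-1.39659744e+00,  3.00485374e-01,  1.52161726e+00,  5.99549103e-05,
        1.32069272e+00, -6.66135102e-02]), 'qvel': array([-0.00065188, -0.00073736, -0.00193822,  0.00011729, -0.00096276,
        0.00117695]), 'effort': array([ 9.16116696e-04, -5.43501949e+01, -3.61787188e+01, -4.15106626e-05,
        3.93965034e-03,  2.41331819e-06]), 'ee_pos': array([ 131.1293818 , -533.86887635,  215.4981904 ]), 'tool_rot': array([ 0.55673371, -0.556135  ,  0.43662898, -0.4360236 ]), 'ft_force': array([ 0.56699528,  0.94057266, -0.00277601]), 'moment': array([-0.03877811, -0.01977353,  0.01471949]), 'grip_width': 85.66438975882886}
scene {'fovy': 47.40422136343486, 'cx': 317.74145514980654, 'cy': 229.38502263078013, 'k1': -0.020138986564753797, 'eye': array([-593.11953806, -803.20786807, 1731.11244403]), 'attitude': array([-0.30476307,  0.83442946, -0.43285378,  0.15324672])}
top {'fovy': 48.27495584625968, 'cx': 321.03108696987596, 'cy': 240.9281670206049, 'k1': -0.0560804074238702, 'eye': array([ 264.56056356,   14.718264  , 1676.07667924]), 'attitude': array([-0.06673348,  0.70655441, -0.70175288,  0.06221263])}
wrist {'fovy': 65.16258604164865, 'cx': 324.8175886172932, 'cy': 240.32342593031723, 'k1': -0.05048195264022573, 'mount': array([[ 9.99999922e-01, -3.41715358e-04,  1.95826036e-04,
         1.26744071e-01],
       [-2.88241513e-04, -2.96153319e-01,  9.55140371e-01,
        -1.57818201e+02],
       [-2.68391604e-04, -9.55140354e-01, -2.96153394e-01,
         7.61381944e+01],
       [ 0.00000000e+00,  0.00000000e+00,  0.00000000e+00,
         1.00000000e+00]])}
```

View pics/top0.png

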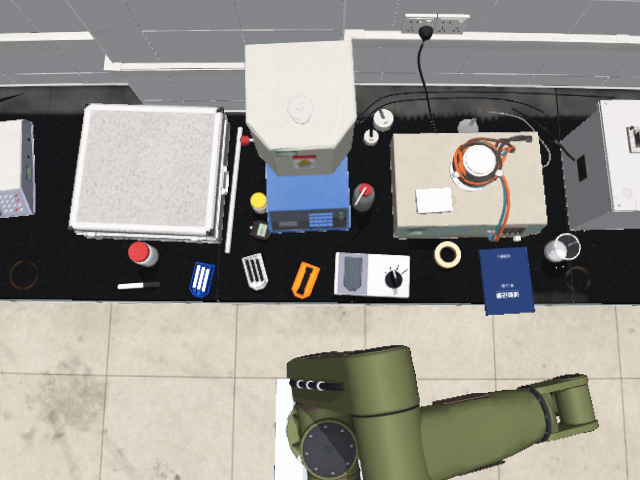

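View pics/scene0.png

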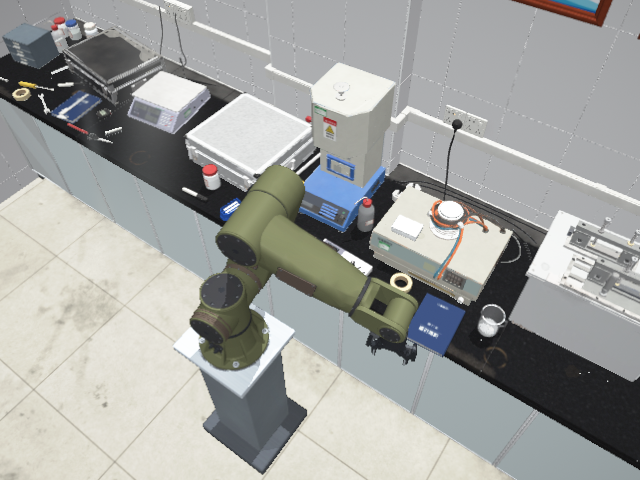

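View pics/wrist0.png

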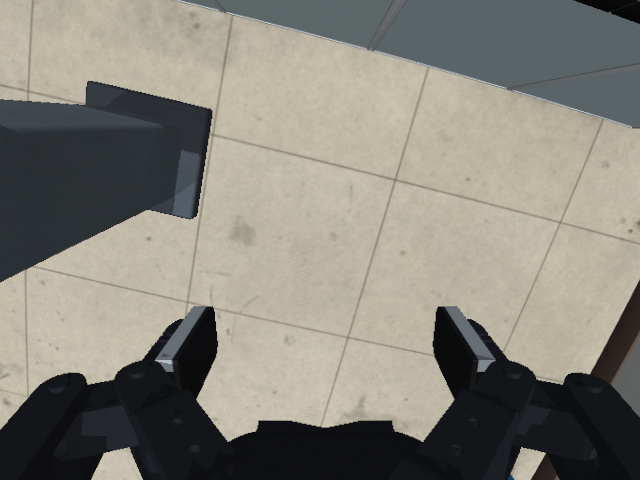

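```bash
cat > h.py <<'E'
import numpy as np,cv2
from scipy.spatial.transform import Rotation as R
def K(c):
    f=240/np.tan(np.radians(c["fovy"]/2));return np.array([[f,0,c["cx"]],[0,f,c["cy"]],[0,0,1]]),np.array([float(c["k1"]),0,0,0,0])
def rot(q): return R.from_quat(np.roll(q,-1)).as_matrix()
def pose(c,s=None):
    if "eye" in c: return rot(c["attitude"]),np.array(c["eye"])
    Rt=rot(s["tool_rot"]);m=np.array(c["mount"]);return Rt@m[:3,:3],Rt@m[:3,3]+s["ee_pos"]
def rays(c,uv,RT):
    k,d=K(c);p=cv2.undistortPoints(np.array(uv,float).reshape(-1,1,2),k,d,None,None).reshape(-1,2)
    return np.c_[p,np.ones(len(p))]@RT[0].T
def onz(c,uv,z,RT):
    r=rays(c,uv,RT);t=(z-RT[1][2])/r[:,2];return RT[1]+r*t[:,None]
def proj(c,P,RT):
    k,d=K(c);q=(np.array(P,float)-RT[1])@RT[0];return cv2.projectPoints(q.reshape(-1,1,3),np.zeros(3),np.zeros(3),k,d)[0].reshape(-1,2)
def quat(yaw):
    # tool y down, tool x (jaw axis) at world yaw
    x=np.array([np.cos(yaw),np.sin(yaw),0]);y=np.array([0,0,-1.]);z=np.cross(x,y)
    return np.roll(R.from_matrix(np.c_[x,y,z]).as_quat(),1)
E
python3 - <<'E'
from h import *
c=dict(np.load("top0.npz"));RT=pose(c)
k=K(c)
P=onz(c,[(202,279),(255,271),(306,280),(147,254),(138,286),(260,232),(447,254),(509,282),(320,303)],36,RT)
print(P.round()); print(onz(c,[(353,272)],45,RT).round(),onz(c,[(394,280)],84,RT).round(),onz(c,[(364,197)],150,RT).round())
im=c["image"][225:315,110:550];
cv2.imwrite("pics/topA.png",cv2.resize(im[:,60:230],None,fx=4.7,fy=4.7,interpolation=cv2.INTER_CUBIC))
cv2.imwrite("pics/topB.png",cv2.resize(im[:,200:370],None,fx=4.7,fy=4.7,interpolation=cv2.INTER_CUBIC))
# arm pose check
from rig import bot
print(R.from_quat(np.roll(bot.read_state()["tool_rot"],-1)).as_matrix().round(2), quat(np.radians(0)))
for yaw in np.arange(-180,180,30):
    for p in ([430,320,250],[500,0,250]):
        q=bot.ik(p,quat(np.radians(yaw))); print(yaw,p,None if q is None else np.round(q,2))
E
```

```text
[[ 446.  393.   36.]
 [ 472.  230.   36.]
 [ 445.   72.   36.]
 [ 522.  570.   36.]
 [ 422.  592.   36.]
 [ 595.  217.   36.]
 [ 529. -365.   36.]
 [ 442. -555.   36.]
 [ 375.   28.   36.]]
[[470. -72.  45.]] [[ 441. -193.   84.]] [[ 679. -100.  150.]]
[[ 0.24 -0.    0.97]
 [-0.97  0.    0.24]
 [-0.   -1.    0.  ]] [-0.70710678  0.70710678  0.          0.        ]
-180 [430, 320, 250] None
-180 [500, 0, 250] None
-150 [430, 320, 250] None
-150 [500, 0, 250] [-0.07  0.16  1.61 -0.    1.37  2.54]
-120 [430, 320, 250] None
-120 [500, 0, 250] [-0.07  0.16  1.61 -0.    1.37  2.02]
-90 [430, 320, 250] [ 0.57  0.24  1.51 -0.    1.39  2.14]
-90 [500, 0, 250] [-0.07  0.16  1.61 -0.    1.37  1.5 ]
-60 [430, 320, 250] [0.57 0.24 1.51 0.   1.39 1.62]
-60 [500, 0, 250] [-0.07  0.16  1.61  0.    1.37  0.97]
-30 [430, 320, 250] [ 0.57  0.24  1.51 -0.    1.39  1.1 ]
-30 [500, 0, 250] [-0.07  0.16  1.61 -0.    1.37  0.45]
0 [430, 320, 250] [ 0.57  0.24  1.51 -0.    1.39  0.57]
0 [500, 0, 250] [-0.07  0.16  1.61 -0.    1.37 -0.07]
30 [430, 320, 250] [ 0.57  0.24  1.51 -0.    1.39  0.05]
30 [500, 0, 250] [-0.07  0.16  1.61 -0.    1.37 -0.6 ]
60 [430, 320, 250] [ 0.57  0.24  1.51  0.    1.39 -0.48]
60 [500, 0, 250] [-0.07  0.16  1.61  0.    1.37 -1.12]
90 [430, 320, 250] [ 0.57  0.24  1.51 -0.    1.39 -1.  ]
90 [500, 0, 250] [-0.07  0.16  1.61 -0.    1.37 -1.64]
120 [430, 320, 250] [ 0.57  0.24  1.51 -0.    1.39 -1.52]
120 [500, 0, 250] [-0.07  0.16  1.61 -0.    1.37 -2.17]
150 [430, 320, 250] [ 0.57  0.24  1.51 -0.    1.39 -2.05]
150 [500, 0, 250] None
```

View pics/topA.png

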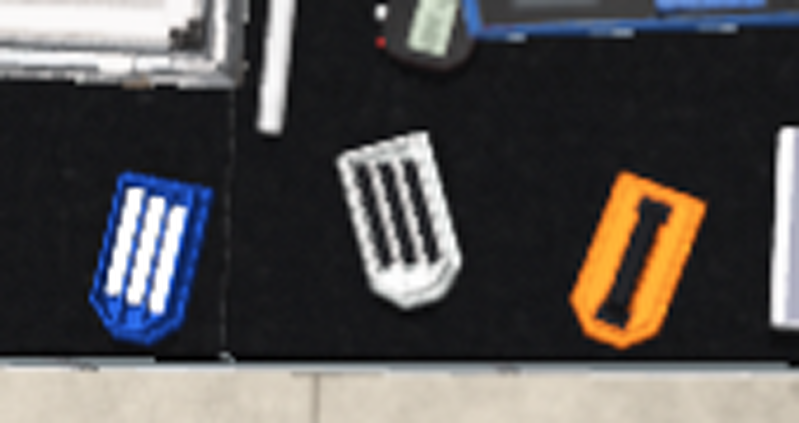

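View pics/topB.png

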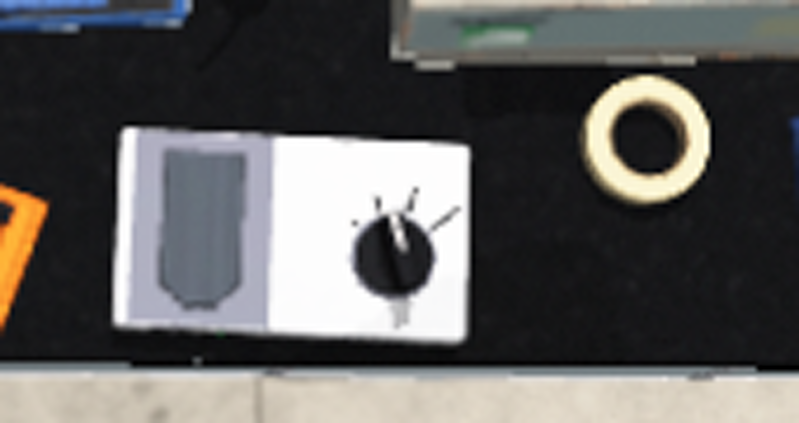

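```bash
cat > snap.py <<'E'
from rig import bot
from h import *
def snap(n):
    s=bot.read_state();c=bot.read_camera("wrist");d=dict(c);d["ee_pos"]=s["ee_pos"];d["tool_rot"]=s["tool_rot"];np.savez(n+".npz",**d)
    cv2.imwrite(f"pics/{n}.png",c["image"]);print(n,s["clock"],s["ee_pos"].round(1));return d
E
python3 - <<'E'
from snap import *
q=quat(np.pi/2)
bot.move_to([400,-110,220],q);snap("w1")
bot.move_to([400,180,220],q);snap("w2")
bot.move_to([400,320,220],q);snap("w3")
E
```

```text
w1 1.975 [ 400.  -110.4  220. ]
w2 3.1417 [400.3 179.2 220. ]
w3 3.8083 [400.2 319.6 219.7]
```

```bash
sleep 1
```

```text
(no output)
```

View pics/w1.png

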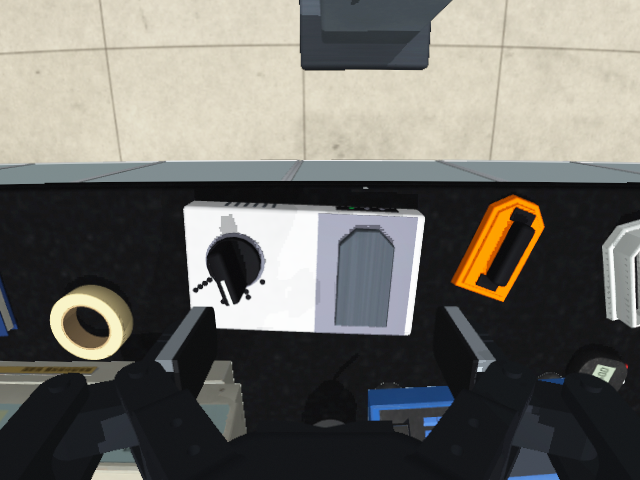

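View pics/w2.png

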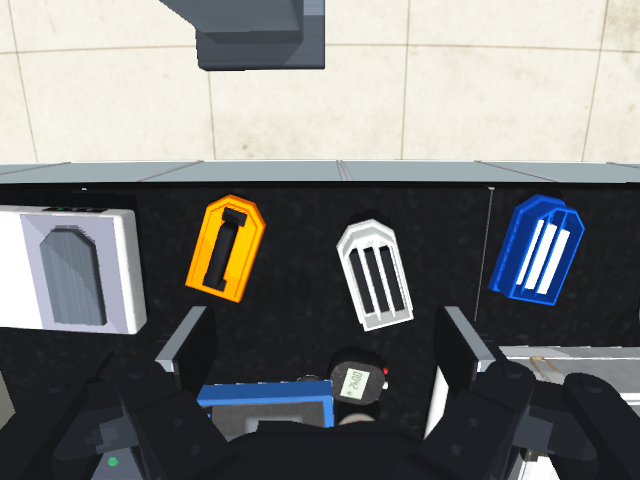

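View pics/w3.png

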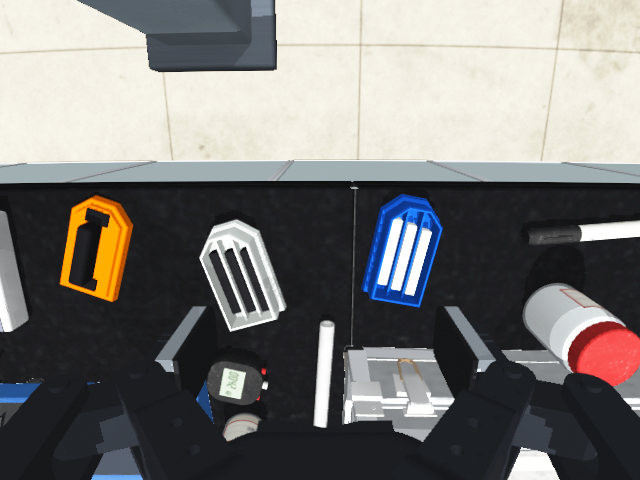

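```bash
cat > fit.py <<'E'
from h import *
from scipy.optimize import minimize
def poly(L,W,leg):
    a,b=L/2,W/2;return np.array([(a,-b),(a,b),(-a+leg,b),(-a,b-leg),(-a,-b+leg),(-a+leg,-b)])
def ext(p,z0,z1): return np.r_[np.c_[p,np.full(len(p),z0)],np.c_[p,np.full(len(p),z1)]]
SK=poly(110,62,18);BO=poly(100,52,15.07)
TRAY=[ext(SK,0,7),ext(BO,7,36)]
LID=[ext(SK,0,7),ext(BO,7,13),ext(poly(66,16,0.01),13,36)]
SEAT=[ext(BO,0,0)]
def load(n):
    d=dict(np.load(n+".npz"));return d,pose(d,d)
def render(d,RT,model,p,z=0,roi=None,S=4):
    x,y,t=p;Rz=np.array([[np.cos(t),-np.sin(t),0],[np.sin(t),np.cos(t),0],[0,0,1]])
    m=np.zeros(((roi[3]-roi[1])*S,(roi[2]-roi[0])*S),np.uint8)
    for P in model:
        uv=proj(d,P@Rz.T+[x,y,z],RT)
        uv=(uv-[roi[0],roi[1]]+.5)*S-.5
        cv2.fillPoly(m,[cv2.convexHull((uv*16).round().astype(np.int32))],255,shift=4)
    return cv2.resize(m,None,fx=1/S,fy=1/S,interpolation=cv2.INTER_AREA)/255.
def fit(views,model,p0,z=0):
    # views: list (d,RT,mask float full)
    def cost(q,ret=False):
        p=np.array([q[0],q[1],q[2]/60]);e=0
        for d,RT,m,roi in views:
            e+=np.abs(render(d,RT,model,p,z,roi)-m[roi[1]:roi[3],roi[0]:roi[2]]).sum()
        return e/len(views)
    best=None
    q0=np.array([p0[0],p0[1],p0[2]*60])
    for st in (8,3,1):
        r=minimize(cost,q0,method="Nelder-Mead",options=dict(initial_simplex=q0+np.r_[[np.zeros(3)],np.eye(3)*st],xatol=.02,fatol=.05));q0=r.x
    return np.array([q0[0],q0[1],q0[2]/60]),r.fun
def mask(im,kind,roi):
    h=cv2.cvtColor(im,cv2.COLOR_BGR2HSV);H,Sx,V=cv2.split(h)
    if kind=="blue": m=(H>100)&(H<130)&(Sx>120)&(V>50)
    if kind=="orange": m=(H>5)&(H<25)&(Sx>120)&(V>80)
    if kind=="white": m=(V>110)&(Sx<60)
    if kind=="seat": m=(V<150)&(Sx>15)
    k=np.zeros(m.shape,np.uint8);k[roi[1]:roi[3],roi[0]:roi[2]]=m[roi[1]:roi[3],roi[0]:roi[2]]
    cs,_=cv2.findContours(k,cv2.RETR_EXTERNAL,cv2.CHAIN_APPROX_NONE)
    c=max(cs,key=cv2.contourArea);o=np.zeros_like(k);cv2.fillPoly(o,[c],1);return o.astype(float)
E
python3 - <<'E'
from fit import *
V={n:load(n) for n in("w1","w2","w3")}
d,RT=V["w2"]
print(onz(d,[(226,250),(376,275),(538,250)],20,RT).round())
cfg={"blue":("blue",TRAY,{"w2":(480,185,595,315),"w3":(355,185,450,315)},(446,393,-.2)),
"white":("white",TRAY,{"w2":(325,210,425,340),"w3":(190,210,295,340)},(472,230,.2)),
"lid":("orange",LID,{"w1":(445,185,555,310),"w2":(178,185,275,310),"w3":(50,185,142,310)},(445,72,-.3))}
for k,(kind,mod,vs,p0) in cfg.items():
  for sel in [[n] for n in vs]+[list(vs)]:
    views=[(*V[n],mask(V[n][0]["image"],kind,vs[n]),vs[n]) for n in sel]
    p,e=fit(views,mod,p0);print(k,sel,p.round(3),round(e,1),[v[2].sum() for v in views])
    out=V[sel[0]][0]["image"].copy();
for n,roi in (("w1",(325,215,405,335)),("w2",(30,215,110,335))):
    m=V[n][0]["image"][roi[1]:roi[3],roi[0]:roi[2]];cv2.imwrite(f"pics/seat_{n}.png",cv2.resize(m,None,fx=5,fy=5,interpolation=cv2.INTER_CUBIC))
    print(cv2.cvtColor(V[n][0]["image"],cv2.COLOR_BGR2HSV)[280,roi[0]:roi[2]:5].tolist())
E
```

```text
[[446.  79.  20.]
 [473. 232.  20.]
 [447. 397.  20.]]
blue ['w2'] [ 4.48005e+02  3.98763e+02 -1.86000e-01] 104.4 [np.float64(7333.0)]
blue ['w3'] [ 4.48250e+02  3.98948e+02 -1.89000e-01] 90.1 [np.float64(6594.0)]
blue ['w2', 'w3'] [ 4.48021e+02  3.98845e+02 -1.87000e-01] 100.9 [np.float64(7333.0), np.float64(6594.0)]
white ['w2'] [4.74664e+02 2.30695e+02 2.89000e-01] 114.3 [np.float64(5873.0)]
white ['w3'] [4.74869e+02 2.31144e+02 2.83000e-01] 120.4 [np.float64(6366.0)]
white ['w2', 'w3'] [4.74705e+02 2.30970e+02 2.86000e-01] 126.8 [np.float64(5873.0), np.float64(6366.0)]
lid ['w1'] [ 4.48663e+02  7.56970e+01 -3.52000e-01] 100.6 [np.float64(5866.0)]
lid ['w2'] [ 4.49067e+02  7.54410e+01 -3.57000e-01] 90.4 [np.float64(5807.0)]
lid ['w3'] [ 4.49067e+02  7.48860e+01 -3.55000e-01] 127.7 [np.float64(5737.0)]
lid ['w1', 'w2', 'w3'] [ 4.48815e+02  7.54390e+01 -3.53000e-01] 119.5 [np.float64(5866.0), np.float64(5807.0), np.float64(5737.0)]
[[119, 27, 195], [119, 27, 195], [119, 27, 195], [106, 49, 126], [106, 49, 120], [108, 47, 129], [108, 46, 127], [108, 50, 123], [106, 49, 126], [108, 47, 129], [108, 46, 123], [105, 48, 117], [104, 49, 120], [108, 47, 98], [119, 28, 191], [115, 32, 192]]
[[0, 0, 255], [119, 27, 216], [117, 27, 216], [116, 27, 216], [103, 51, 145], [106, 44, 149], [108, 43, 153], [105, 45, 146], [106, 48, 150], [106, 43, 149], [108, 43, 147], [105, 43, 129], [107, 44, 132], [106, 47, 81], [114, 34, 104], [117, 29, 196]]
```

Run:
```python
from fit import *
V={n:load(n) for n in("w1","w2")}
M=[ext(BO,-10,0)]
ov={}
for n,roi in (("w1",(325,215,405,335)),("w2",(30,215,112,335))):
    im=V[n][0]["image"]; V_=cv2.cvtColor(im,cv2.COLOR_BGR2HSV)[...,2]
    k=((V_<170)).astype(np.uint8);o=np.zeros_like(k);o[roi[1]:roi[3],roi[0]:roi[2]]=k[roi[1]:roi[3],roi[0]:roi[2]]
    cs,_=cv2.findContours(o,cv2.RETR_EXTERNAL,cv2.CHAIN_APPROX_NONE);c=max(cs,key=cv2.contourArea);m=np.zeros_like(k);cv2.fillPoly(m,[c],1)
    p,e=fit([(*V[n],m.astype(float),roi)],M,(465,-72,0),45);print(n,p.round(3),e,m.sum())
    # also housing top outline corners for cross-check drawn
    r=render(V[n][0],V[n][1],M,p,45,roi); vis=im[roi[1]:roi[3],roi[0]:roi[2]].copy()
    big=cv2.resize(vis,None,fx=5,fy=5,interpolation=cv2.INTER_CUBIC)
    rc,_=cv2.findContours((cv2.resize(r,None,fx=5,fy=5)>.5).astype(np.uint8),0,1);cv2.drawContours(big,rc,-1,(0,0,255),1)
    ov[n]=big
cv2.imwrite("pics/seatfit.png",np.hstack([ov["w1"],ov["w2"][:600]])[:600,:800])
d,RT=V["w1"]
big=cv2.resize(d["image"][195:345,175:300],None,fx=4.8,fy=4,interpolation=cv2.INTER_CUBIC)
big=cv2.resize(d["image"][195:345,175:300],None,fx=4,fy=4,interpolation=cv2.INTER_CUBIC)
cv2.imwrite("pics/knob.png",big)
```

```text
w1 [ 4.66961e+02 -7.33140e+01 -4.30000e-02] 172.09411764705885 5355
w2 [ 4.67304e+02 -7.17610e+01 -5.20000e-02] 222.80392156862746 5133
```

View pics/seatfit.png

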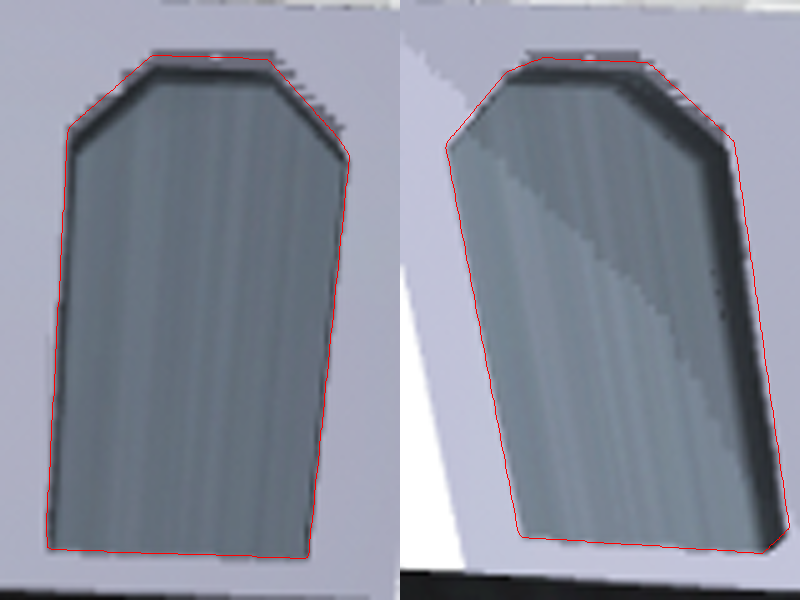

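View pics/knob.png

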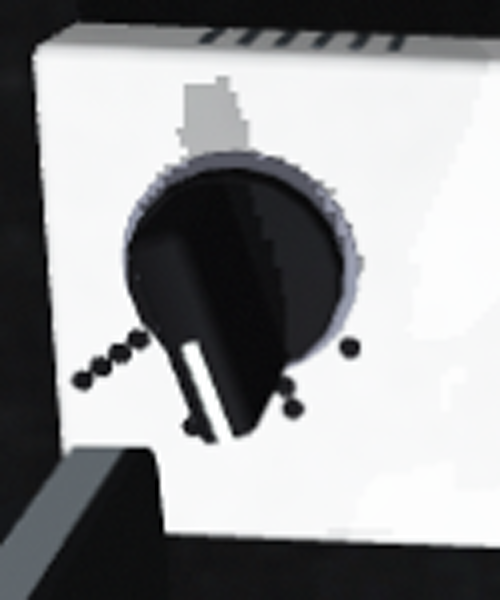

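Run:
```python
from snap import *
bot.move_to([395,-72,190],quat(np.pi/2-.045));d=snap("w4")
im=d["image"];cv2.imwrite("pics/w4c.png",cv2.resize(im[200:380,255:395],None,fx=4.2,fy=3.33*1.26,interpolation=cv2.INTER_CUBIC)[:600])
```

```text
w4 5.3167 [395.2 -71.6 190.1]
```

View pics/w4.png

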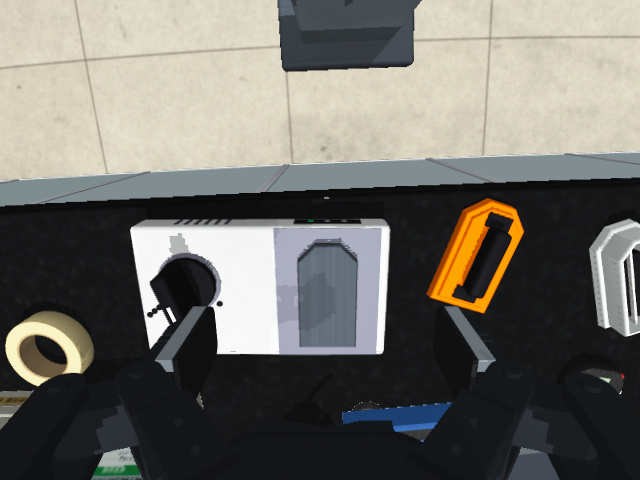

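View pics/w4c.png

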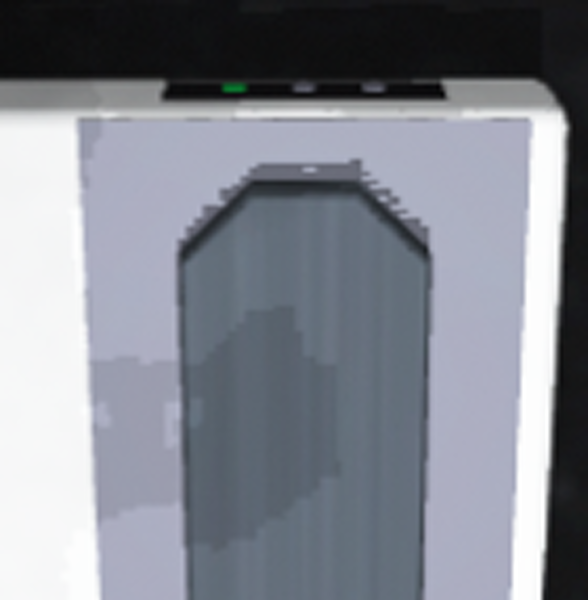

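Run:
```python
from fit import *
d,RT=load("w4");im=d["image"]
a=cv2.resize(im[230:275,290:365],None,fx=8,fy=8,interpolation=cv2.INTER_NEAREST)
b=cv2.resize(im[325:355,290:365],None,fx=8,fy=8,interpolation=cv2.INTER_NEAREST)
cv2.imwrite("pics/w4ends.png",np.vstack([a,b])[:600])
g=cv2.cvtColor(im,cv2.COLOR_BGR2GRAY)
for r in (275,300,330): print(r,g[r,292:304].tolist(),g[r,348:364].tolist())
for c in (315,327,340): print(c,g[234:252,c].tolist(),g[338:354,c].tolist())
```

```text
275 [177, 177, 176, 176, 176, 131, 88, 107, 113, 111, 110, 108] [110, 109, 107, 108, 109, 109, 110, 111, 85, 125, 168, 178, 177, 177, 177, 177]
300 [157, 158, 170, 176, 166, 159, 105, 88, 108, 111, 107, 99] [109, 109, 109, 109, 109, 110, 111, 94, 104, 163, 177, 177, 177, 177, 177, 177]
330 [176, 175, 175, 176, 175, 175, 161, 108, 93, 108, 109, 109] [109, 109, 110, 110, 109, 109, 103, 90, 162, 177, 176, 176, 176, 175, 176, 175]
315 [176, 177, 177, 178, 178, 168, 109, 109, 100, 44, 48, 55, 66, 91, 104, 105, 106, 106] [113, 113, 113, 112, 113, 113, 112, 112, 122, 160, 175, 175, 175, 174, 175, 176]
327 [177, 178, 177, 178, 169, 120, 152, 109, 100, 42, 44, 52, 74, 97, 110, 111, 110, 111] [112, 111, 112, 111, 111, 112, 112, 112, 122, 160, 175, 175, 176, 175, 176, 176]
340 [177, 177, 178, 168, 109, 108, 108, 109, 104, 77, 54, 51, 68, 86, 102, 110, 109, 109] [113, 112, 112, 112, 113, 113, 112, 112, 123, 160, 176, 175, 175, 174, 174, 175]
```

View pics/w4ends.png

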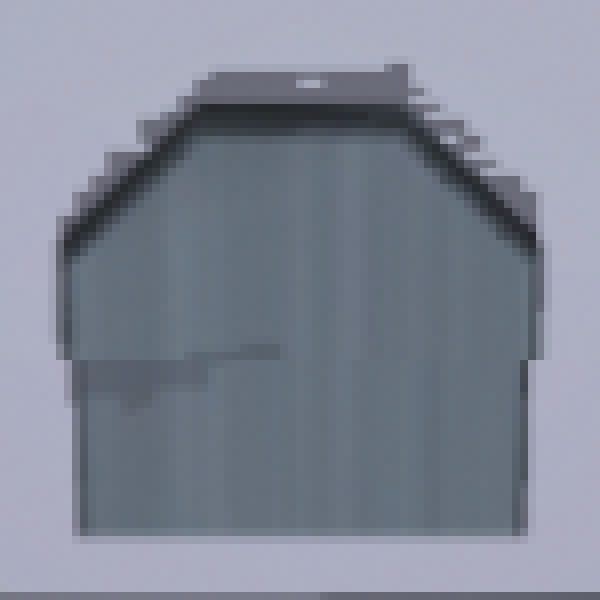

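Run:
```python
from fit import *
d,RT=load("w4")
print("near z35",onz(d,[(315,242.5),(327,242.4)],35,RT).round(2).tolist())
for z in(42,45):print("far",z,onz(d,[(315,346.6),(327,346.6),(340,346.6)],z,RT).round(2).tolist())
for z in (35,42,45):
  L=onz(d,[(297.0,275),(297.8,300),(298.8,330)],z,RT);Rr=onz(d,[(357.4,275),(356.6,300),(355.7,330)],z,RT)
  print(z,L.round(2).tolist(),Rr.round(2).tolist(),((L+Rr)/2).round(2).tolist(),np.linalg.norm(L-Rr,axis=1))
# housing: right (+y) edge, far edge and near corners top z=35
im=d["image"]
D=d["depth"];print(D[300,327],D[225,250])
P=[RT[1]+ (rays(d,[uv],RT)[0])*D[uv[1],uv[0]] for uv in [(327,300),(250,300),(240,240),(560,230)]];print(np.round(P,1).tolist())
```

```text
near z35 [[418.73, -81.36, 35.0], [419.11, -70.88, 35.0]]
far 42 [[518.86, -86.49, 42.0], [519.36, -75.24, 42.0], [519.92, -63.05, 42.0]]
far 45 [[516.92, -86.31, 45.0], [517.41, -75.17, 45.0], [517.96, -63.1, 45.0]]
35 [[448.59, -99.13, 35.0], [473.35, -100.07, 35.0], [504.63, -101.24, 35.0]] [[451.02, -44.92, 35.0], [475.77, -46.1, 35.0], [507.04, -47.53, 35.0]] [[449.8, -72.02, 35.0], [474.56, -73.09, 35.0], [505.84, -74.39, 35.0]] [54.27061065 54.02449341 53.76803247]
42 [[445.72, -98.44, 42.0], [469.93, -99.36, 42.0], [500.51, -100.5, 42.0]] [[448.1, -45.44, 42.0], [472.3, -46.6, 42.0], [502.87, -47.99, 42.0]] [[446.91, -71.94, 42.0], [471.11, -72.98, 42.0], [501.69, -74.25, 42.0]] [53.05665695 52.816045   52.56532071]
45 [[444.5, -98.15, 45.0], [468.46, -99.06, 45.0], [498.75, -100.19, 45.0]] [[446.85, -45.66, 45.0], [470.81, -46.81, 45.0], [501.08, -48.19, 45.0]] [[445.67, -71.9, 45.0], [469.64, -72.93, 45.0], [499.92, -74.19, 45.0]] [52.53639108 52.29813854 52.04987281]
335.29218 328.4996
[[470.4, -73.1, 43.4], [471.1, -143.9, 35.8], [413.5, -146.8, 35.0], [427.6, 157.7, 0.3]]
```

```bash
cat > ops.py <<'E'
from snap import *
H=np.pi/2
def pick(x,y,yaw,ztcp=32,op=85,gf=40,up=150,off=0):
    q=quat(yaw+H)
    bot.move_gripper(op)
    bot.move_to([x,y,ztcp+70],q)
    f0=bot.read_state()["ft_force"]
    hit=bot.servo_line([x,y,ztcp],q,speed=120,until_force=15)
    print("hit",hit,bot.read_state()["ee_pos"].round(1))
    if hit: return
    bot.move_gripper(max(0,op-85),grip_force=gf)
    s=bot.read_state();print("w",s["grip_width"],s["ee_pos"].round(1))
    bot.servo_line([x,y,ztcp+up],q,speed=200)
    s=bot.read_state();print("w",s["grip_width"],s["ft_force"]-f0,s["clock"])
E
python3 - <<'E'
from ops import *
pick(448.0,398.8,-.187)
snap("b1")
E
```

```text
hit False [448.4 399.   32.7]
w -0.21342677304418184 [448.  398.8  32. ]
w 0.15723211509545662 [ 0.2813535   1.10143523 -0.21573192] 9.7417
b1 9.7417 [447.6 398.5 180.7]
```

View pics/b1.png

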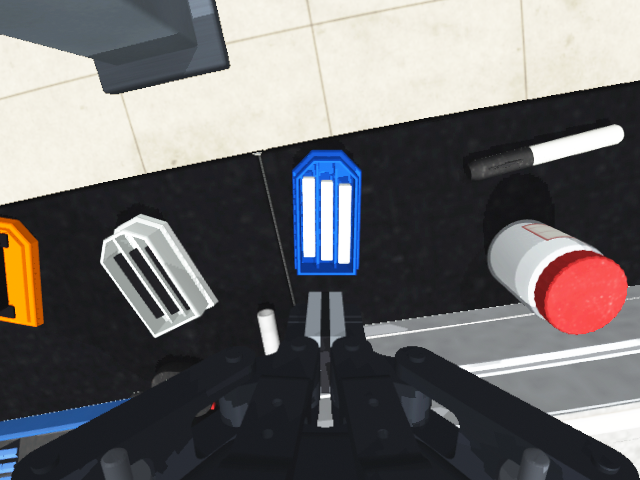

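Run:
```python
from fit import *
d,RT=load("b1");roi=(285,143,370,282)
m=mask(d["image"],"blue",roi)
p,e=fit([(d,RT,m,roi)],TRAY,(448,398.8,-.187));print(p,e,m.sum())
D=d["depth"]
for uv in [(308,165),(327,215),(297,230),(250,230),(315,310),(335,310),(320,290),(300,274)]:
    print(uv,(RT[1]+rays(d,[uv],RT)[0]*D[uv[1],uv[0]]).round(1))
print(proj(d,[d["ee_pos"],d["ee_pos"]-[0,0,19]],RT),d["tool_rot"])
```

```text
[ 4.48108898e+02  3.99518230e+02 -1.88084112e-01] 86.4 8195.0
(308, 165) [401.6 393.3  35.8]
(327, 215) [447.2 400.2  24.4]
(297, 230) [452.3 373.7  36.8]
(250, 230) [4.535e+02 3.257e+02 1.000e-01]
(315, 310) [437.  397.  215.4]
(335, 310) [438.2 404.2 215.8]
(320, 290) [5.258e+02 3.785e+02 2.000e-01]
(300, 274) [491.9 367.9  35.7]
[[324.67500329 294.30889586]
 [324.76311752 278.23081805]] [ 0.54452578 -0.54448596 -0.4504328   0.45181523]
```

Run:
```python
from fit import *
from rig import bot
print(bot.tip_reach, bot.read_state()["ee_pos"], bot.read_state()["grip_width"])
d,RT=load("b1");D=d["depth"];T=rot(d["tool_rot"])
for r in range(284,350,6):
    o=[]
    for c in (312,318,333,338):
        P=RT[1]+rays(d,[(c,r)],RT)[0]*D[r,c]; o.append((T.T@(P-d["ee_pos"])).round(0).tolist())
    print(r,o)
```

```text
19.0 [447.54757026 398.43631857 180.40901709] 0.02086491609607908
284 [[-13.0, 181.0, -75.0], [-7.0, 180.0, -74.0], [8.0, 180.0, -74.0], [13.0, 180.0, -74.0]]
290 [[-13.0, 180.0, -81.0], [-7.0, 180.0, -81.0], [8.0, 180.0, -81.0], [13.0, 180.0, -81.0]]
296 [[-5.0, -23.0, 10.0], [-3.0, -23.0, 10.0], [3.0, -23.0, 10.0], [5.0, -23.0, 10.0]]
302 [[-5.0, -28.0, 10.0], [-3.0, -28.0, 10.0], [3.0, -29.0, 11.0], [5.0, -29.0, 10.0]]
308 [[-5.0, -34.0, 11.0], [-2.0, -33.0, 10.0], [3.0, -34.0, 11.0], [5.0, -34.0, 11.0]]
314 [[-4.0, -38.0, 10.0], [-2.0, -39.0, 11.0], [3.0, -38.0, 11.0], [5.0, -39.0, 11.0]]
320 [[-4.0, -42.0, 10.0], [-2.0, -42.0, 10.0], [3.0, -43.0, 11.0], [5.0, -42.0, 10.0]]
326 [[-4.0, -47.0, 11.0], [-2.0, -45.0, 9.0], [3.0, -46.0, 10.0], [5.0, -46.0, 10.0]]
332 [[-4.0, -51.0, 11.0], [-2.0, -49.0, 10.0], [3.0, -50.0, 10.0], [4.0, -50.0, 10.0]]
338 [[-4.0, -56.0, 11.0], [-2.0, -53.0, 10.0], [3.0, -53.0, 10.0], [4.0, -56.0, 11.0]]
344 [[-4.0, -60.0, 12.0], [-2.0, -53.0, 7.0], [3.0, -60.0, 12.0], [4.0, -60.0, 12.0]]
```

Run:
```python
import cv2
im=cv2.imread("pics/b1.png");cv2.imwrite("pics/b1c.png",cv2.resize(im[255:400,240:420],None,fx=4,fy=4,interpolation=cv2.INTER_CUBIC))
```

```text
(no output)
```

View pics/b1c.png

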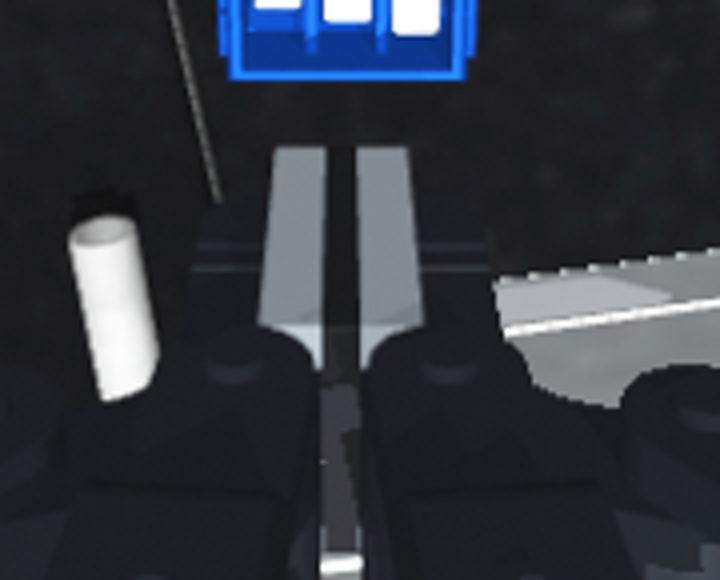

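Run:
```python
from fit import *
for n in("b1","w4"):
    d,RT=load(n);D=d["depth"];T=rot(d["tool_rot"])
    v,u=np.mgrid[0:480:1,0:640:1];uv=np.c_[u.ravel(),v.ravel()]
    P=(RT[1]+rays(d,uv,RT)*D.ravel()[:,None]-d["ee_pos"])@T
    ok=(D.ravel()>0)&(np.abs(P[:,0])<75)&(P[:,1]<40)&(P[:,1]>-120)&(np.abs(P[:,2])<40)
    Q=P[ok];print(n,"max y",np.sort(Q[:,1])[-5:].round(1))
    s=Q[Q[:,1]>Q[:,1].max()-15];print("tip x range",s[:,0].min().round(1),s[:,0].max().round(1),"inner",np.abs(s[:,0]).min().round(1),"L/R",s[s[:,0]<0][:,0].max().round(1),s[s[:,0]>0][:,0].min().round(1),"z",s[:,2].min().round(1),s[:,2].max().round(1))
```

```text
b1 max y [-19.1 -19.  -18.9 -18.6 -17.9]
tip x range -13.7 13.6 inner 0.2 L/R -0.2 0.2 z 5.3 11.1
w4 max y [-27.9 -27.9 -27.8 -27.8 -27.7]
tip x range -56.7 56.4 inner 42.0 L/R -42.3 42.0 z -11.7 11.4
```

Run:
```python
from ops import *
q=quat(-.187+H)
bot.move_gripper(85)
bot.servo_line([448.2,399,15],q,speed=250)
print(bot.servo_line([448.2,399,4],q,speed=60,until_force=6))
d=snap("b2");RT=pose(d,d);D=d["depth"];T=rot(d["tool_rot"])
v,u=np.mgrid[0:480:1,0:640:1];uv=np.c_[u.ravel(),v.ravel()]
P=(RT[1]+rays(d,uv,RT)*D.ravel()[:,None]-d["ee_pos"])@T
ok=(D.ravel()>0)&(np.abs(P[:,0])<75)&(np.abs(P[:,0])>38)&(P[:,1]<40)&(P[:,1]>-120)&(np.abs(P[:,2])<14)
Q=P[ok];print(Q.shape,np.sort(Q[:,1])[::-200][:10].round(1))
```

```text
False
b2 11.725 [448.2 399.    4. ]
(42542, 3) [8.  5.6 5.3 5.1 5.  4.9 4.8 4.7 4.7 4.6]
```

View pics/b2.png

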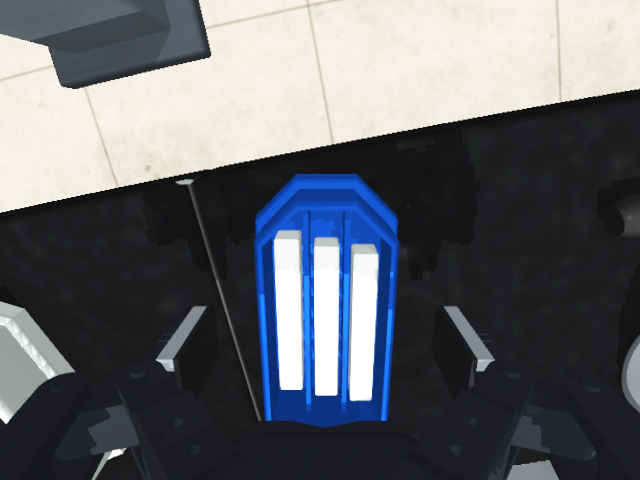

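Run:
```python
from ops import *
q=quat(-.187+H)
print(bot.servo_line([448.2,399,-8],q,speed=60,until_force=6))
f0=bot.read_state()["ft_force"]
bot.move_gripper(0,grip_force=40)
s=bot.read_state();print("w",s["grip_width"],s["ee_pos"].round(1),s["ft_force"]-f0)
if s["grip_width"]>45:
    bot.servo_line([448.2,399,142],q,speed=200)
    s=bot.read_state();print("w",s["grip_width"],s["ft_force"]-f0,s["clock"])
snap("b3")
```

```text
False
w 51.69990282305502 [448.4 399.2  -7.6] [ 1.84279624 -0.81507735  4.67038342]
w 51.47118262005912 [ 0.53463998  0.02546496 -1.26581721] 13.4333
b3 13.4333 [447.7 398.6 140.5]
```

View pics/b3.png

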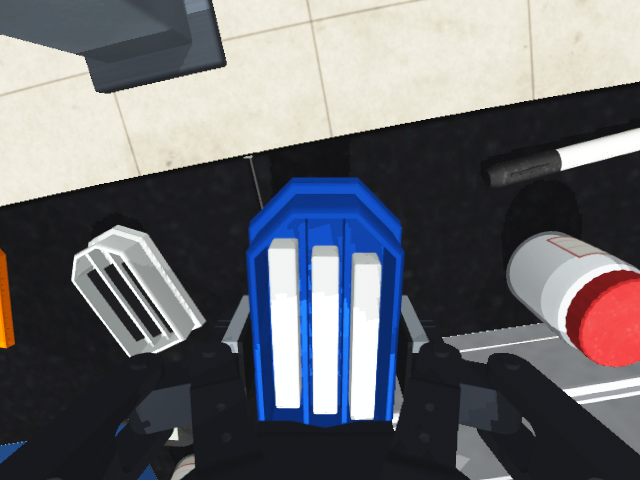

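Run:
```python
from fit import *
d,RT=load("b3");im=d["image"];T=rot(d["tool_rot"])
m=mask(im,"blue",(230,170,420,425))
for r in (190,260,280,300,330,400):
    c=np.where(m[r]>0)[0];print(r,c.min(),c.max()+1)
a=cv2.resize(im[170:430,235:415],None,fx=2.3,fy=2.3,interpolation=cv2.INTER_CUBIC);cv2.imwrite("pics/b3c.png",a)
ztop=d["ee_pos"][2]+8+36
for r in(280,300,330,400):
    c=np.where(m[r]>0)[0]
    for x in (c.min()-.5,c.max()+.5):
        print(r,((onz(d,[(x,r)],ztop,RT)[0]-d["ee_pos"])@T).round(2))
c=(np.where(m.any(1))[0].min());print("top row",c)
print("near skirt edge",[((onz(d,[(325,c-.5)],d["ee_pos"][2]+8+z,RT)[0]-d["ee_pos"])@T).round(2) for z in (0,7)])
```

```text
190 279 371
260 246 405
280 247 403
300 249 402
330 251 399
400 256 394
280 [-25.68 -43.92  25.93]
280 [ 25.64 -44.01  25.97]
300 [-25.47 -43.93  18.68]
300 [ 25.76 -44.02  18.72]
330 [-25.51 -43.95   7.28]
330 [ 25.45 -44.03   7.33]
400 [-25.56 -43.99 -22.2 ]
400 [ 25.47 -44.08 -22.12]
top row 177
near skirt edge [array([ 0.16, -7.92, 55.03]), array([  0.16, -14.92,  55.95])]
```

View pics/b3c.png

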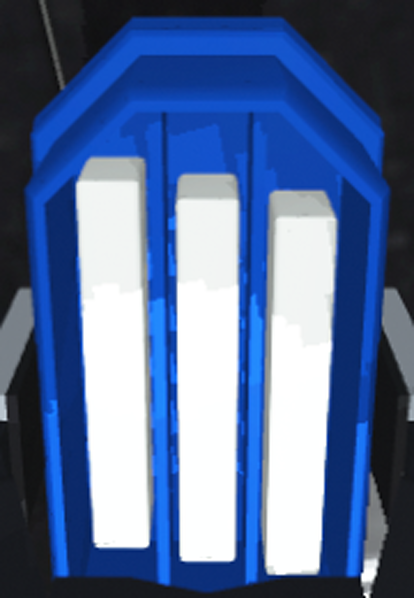

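```bash
cat >> ops.py <<'E'
def place(x,y,yaw,zh,snapn=None,off=0):
    q=quat(yaw+H)
    bot.move_to([x,y,max(zh+60,130)],q)
    bot.servo_line([x,y,zh+12],q,speed=150)
    bot.dwell(.2)
    if snapn: snap(snapn)
    f0=bot.read_state()["ft_force"]
    hit=bot.servo_line([x,y,zh-1.5],q,speed=30,until_force=12)
    s=bot.read_state();print("hit",hit,s["ee_pos"].round(2),(s["ft_force"]-f0).round(1),"home z",zh,s["clock"]);return f0
E
python3 - <<'E'
from ops import *
place(468.8,-72.8,-.044,30,"p1")
snap("p2")
E
```

```text
p1 16.1417 [469.3 -72.9  42.8]
hit True [468.73 -72.79  30.18] [-1.9 -0.   7.7] home z 30 16.6083
p2 16.6083 [468.7 -72.8  30.2]
```

View pics/p1.png

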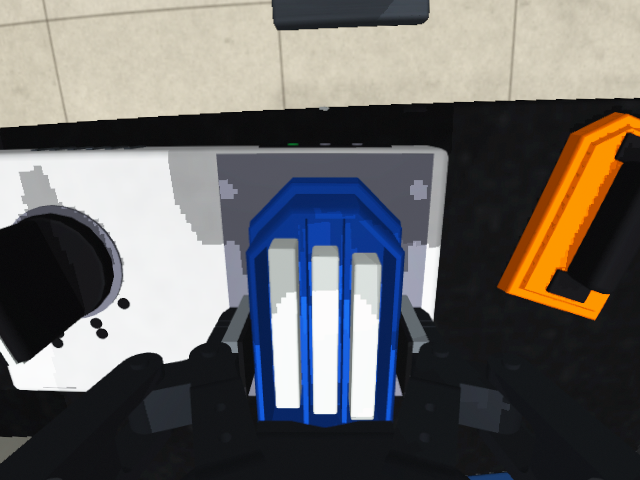

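View pics/p2.png

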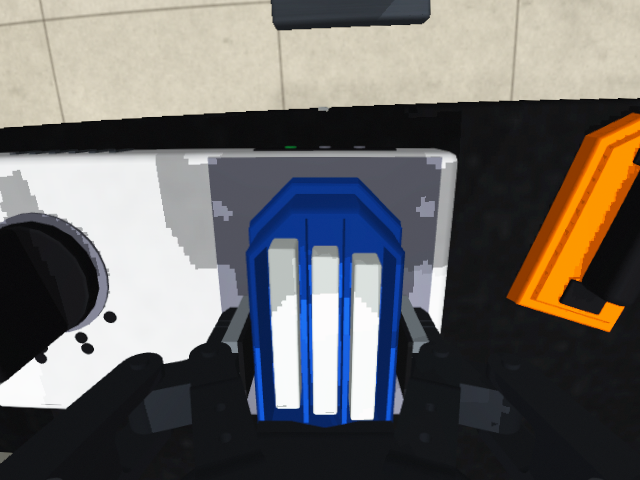

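Run:
```python
from ops import *
bot.move_gripper(85)
q=quat(-.044+H)
bot.servo_line([468.8,-72.8,120],q,speed=200)
bot.move_to([395,-72,190],q);d=snap("p3")
from fit import *
RT=pose(d,d);roi=(270,190,385,345)
m=mask(d["image"],"blue",roi)
print(fit([(d,RT,m,roi)],TRAY,(468.8,-72.8,-.044),38),m.sum())
D=d["depth"]
for uv in [(327,235)]:print((RT[1]+rays(d,[uv],RT)[0]*D[uv[1],uv[0]]).round(1))
```

```text
p3 18.1833 [394.9 -72.  189.2]
(array([ 4.68938009e+02, -7.30682397e+01, -4.96524018e-02]), np.float64(2911.7294117647057)) 4110.0
[411.2 -70.9  36.4]
```

View pics/p3.png

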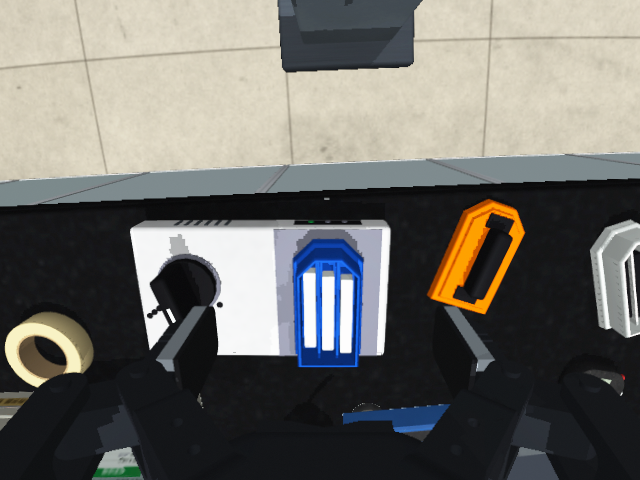

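```bash
python3 - <<'E'
from fit import *
d,RT=load("p3");roi=(280,225,375,372)
m=mask(d["image"],"blue",roi)
print(fit([(d,RT,m,roi)],TRAY,(468.8,-72.8,-.044),38),m.sum())
E
cat >> ops.py <<'E'
def pick2(x,y,yaw,zt=-8,gf=40,wmin=45,op=85):
    q=quat(yaw+H)
    bot.move_gripper(op)
    bot.move_to([x,y,90],q)
    bot.servo_line([x,y,zt+25],q,speed=200)
    f0=bot.read_state()["ft_force"]
    hit=bot.servo_line([x,y,zt],q,speed=70,until_force=6);print("hit",hit,bot.read_state()["ee_pos"].round(1))
    if hit: return
    bot.move_gripper(0,grip_force=gf)
    s=bot.read_state();print("w",s["grip_width"],s["ee_pos"].round(1),(s["ft_force"]-f0).round(1))
    if s["grip_width"]<wmin: return
    bot.servo_line([x,y,zt+130],q,speed=200)
    s=bot.read_state();print("w",s["grip_width"],(s["ft_force"]-f0).round(1),s["clock"])
E
python3 - <<'E'
from ops import *
pick2(474.8,231.0,.286)
snap("c1")
E
```

```text
(array([ 4.68737896e+02, -7.31143469e+01, -4.04007393e-02]), np.float64(246.60392156862744)) 8308.0
hit False [474.7 231.   -8.2]
w 51.52806080145476 [475.1 231.1  -7.5] [-0.7  0.5  5.2]
w 51.289929332502155 [ 0.  -0.2 -1.5] 21.9333
c1 21.9333 [474.2 230.8 120.7]
```

View pics/c1.png

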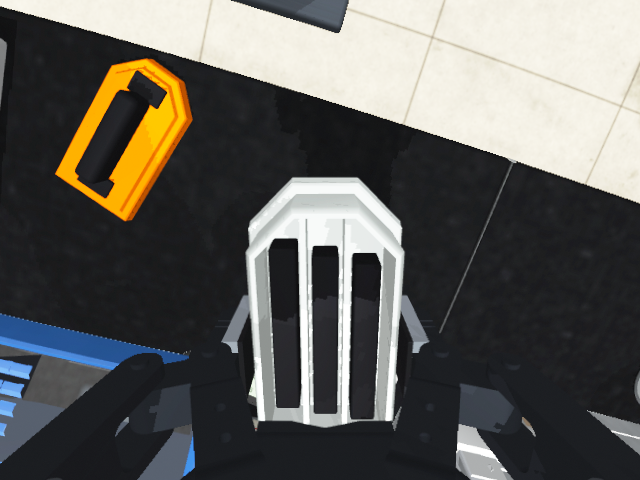

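Run:
```python
from ops import *
place(468.8,-72.9,-.043,59)
snap("c2")
```

```text
hit True [468.83 -72.93  59.42] [-2.3  0.1  9.8] home z 59 24.3083
c2 24.3083 [468.8 -72.9  59.4]
```

View pics/c2.png

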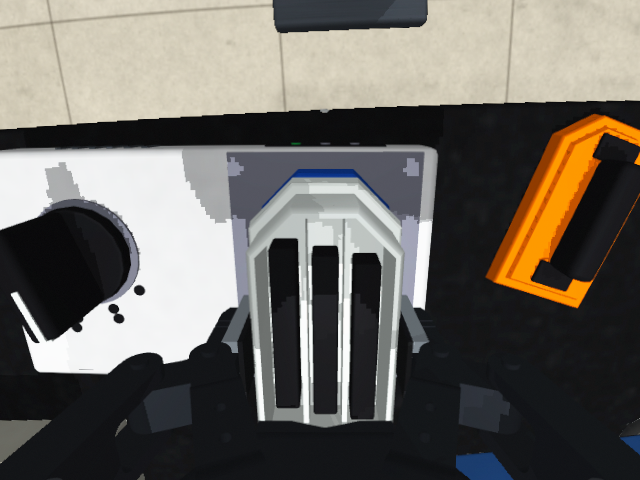

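Run:
```python
from ops import *
bot.move_gripper(85)
bot.servo_line([468.8,-72.9,140],quat(-.043+H),speed=200)
pick2(448.9,75.4,-.354,zt=-3,wmin=12,op=50)
snap("l1")
```

```text
hit False [448.9  75.4  -3.1]
w 15.312668833804464 [449.9  75.5  -1.8] [-1.5 -1.7 10.9]
w 15.255231020491799 [-0.9  0.7 -1.5] 28.6583
l1 28.6583 [448.3  75.4 126. ]
```

View pics/l1.png

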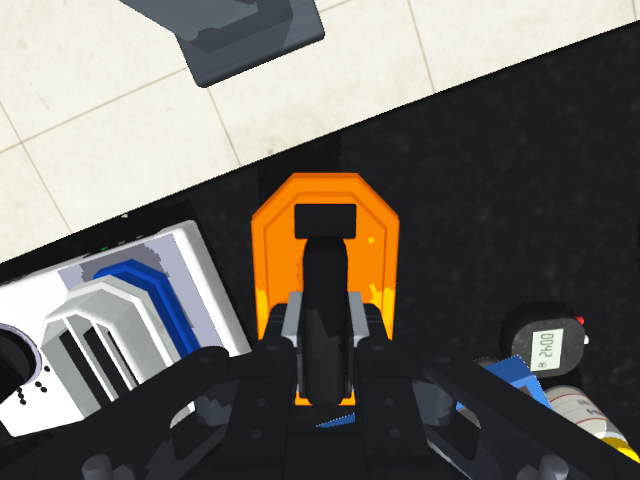

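Run:
```python
from fit import *
d,RT=load("l1");im=d["image"];T=rot(d["tool_rot"])
m=mask(im,"orange",(235,165,415,350));c=np.where(m.any(1))[0].min()
print(c,[((onz(d,[(325,c-.5)],d["ee_pos"][2]+u,RT)[0]-d["ee_pos"])@T).round(2).tolist() for u in (1.5,3)])
for r in (230,260,290):
    k=np.where(m[r]>0)[0];print(r,k.min(),k.max(),[((onz(d,[(x,r)],d["ee_pos"][2]+2+7,RT)[0]-d["ee_pos"])@T).round(2).tolist() for x in(k.min()-.5,k.max()+.5)])
```

```text
172 [[0.26, -1.42, 56.26], [0.26, -2.92, 56.44]]
230 251 399 [[-30.46, -8.93, 33.27], [30.96, -8.97, 33.28]]
260 253 397 [[-30.39, -8.95, 20.12], [30.88, -8.99, 20.13]]
290 255 395 [[-30.33, -8.97, 6.28], [30.82, -9.01, 6.29]]
```

Run:
```python
from ops import *
place(469.9,-73.1,-.043,93)
snap("l2")
```

```text
hit True [470.21 -73.23  94.15] [-1.8  0.1  8.7] home z 93 30.4417
l2 30.4417 [470.2 -73.2  94.1]
```

View pics/l2.png

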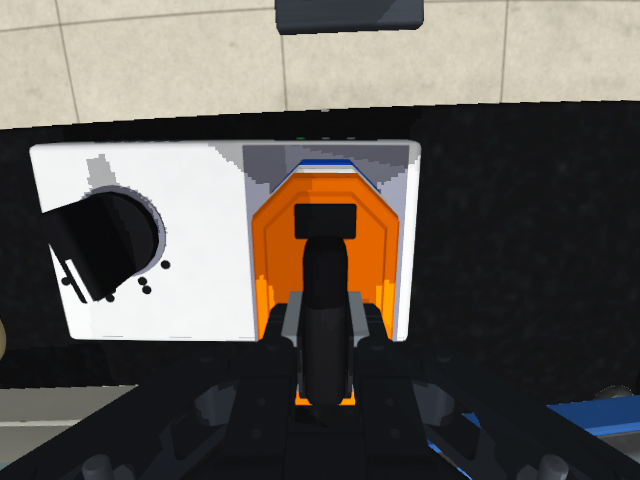

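Run:
```python
from ops import *
bot.move_gripper(60)
bot.servo_line([470.2,-73.2,180],quat(-.043+H),speed=200)
bot.move_to([385,-140,210],quat(-.043+H));d=snap("k1");RT=pose(d,d)
im=d["image"];print(proj(d,[[451.3,-198.2,84],[451.3,-198.2,45]],RT))
cv2.imwrite("pics/k1c.png",cv2.resize(im[200:350,170:420],None,fx=3.2,fy=3.2,interpolation=cv2.INTER_CUBIC))
```

```text
k1 32.1 [ 384.6 -140.2  209.2]
[[259.02249421 305.26519756]
 [265.96087921 286.13807551]]
```

View pics/k1c.png

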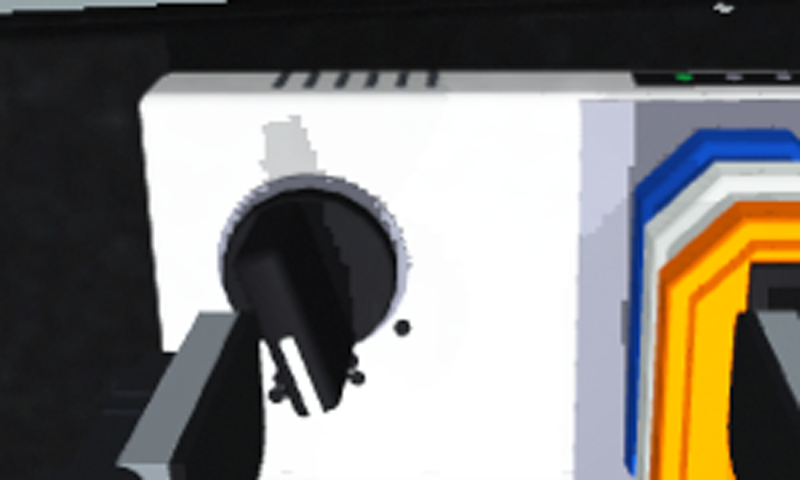

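Run:
```python
from fit import *
d,RT=load("k1")
f=lambda x,y:(170+(x+.5)/3.2-.5,200+(y+.5)/3.2-.5)
P=onz(d,[f(287,338),f(316,410),f(258,255)],84,RT);print(P.round(1),np.arctan2(*(P[1]-P[0])[[1,0]]),np.arctan2(*(P[1]-P[2])[[1,0]]))
c=np.array([451.3,-198.2,35])
for uv in [(402,327),(357,378),(277,395)]:
    p=onz(d,[f(*uv)],35,RT)[0];print(p.round(1),"dot angle rel seat",np.arctan2(p[1]-c[1],p[0]-c[0])+.044)
```

```text
[[ 451.3 -197.9   84. ]
 [ 472.9 -192.3   84. ]
 [ 427.6 -203.    84. ]] 0.2559105109122885 0.23337828352442314
[ 473.6 -173.    35. ] dot angle rel seat 0.8910833001962454
[ 490.4 -188.1   35. ] dot angle rel seat 0.295801044557551
[ 495.3 -213.6   35. ] dot angle rel seat -0.2923094505299809
```

Run:
```python
from ops import *
x,y=451.3,-198.0
q=quat(.256+H);print(bot.ik([x,y,40],q),bot.ik([x,y,40],quat(-.344+H)))
bot.move_gripper(45)
bot.move_to([x,y,120],q)
f0=bot.read_state()["ft_force"]
hit=bot.servo_line([x,y,40],q,speed=120,until_force=8);print(hit,bot.read_state()["ee_pos"])
if not hit:
    bot.move_gripper(0,grip_force=25)
    s=bot.read_state();print(s["grip_width"],s["ft_force"]-f0,s["clock"])
    if s["grip_width"]>10:
        for a in np.linspace(.256,-.354,4)[1:]:
            bot.servo_line([x,y,40],quat(a+H),speed=60)
        s=bot.read_state();print(s["grip_width"],(s["ft_force"]-f0).round(1),s["moment"].round(2),s["ee_pos"],s["clock"])
snap("k2")
```

```text
[-4.87778779e-01  4.05077070e-01  1.83916977e+00 -4.44089210e-16
  8.97345811e-01 -2.31457511e+00] [-4.87778779e-01  4.05077070e-01  1.83916977e+00 -4.44089210e-16
  8.97345811e-01 -1.71457511e+00]
False [ 451.76515936 -198.1450186    41.01450731]
13.384188804985905 [-0.99782972  0.4317063   6.58597999] 34.2083
13.459758637477938 [-0.9 -1.5  6.6] [-0.06  0.27 -0.01] [ 451.57459625 -198.29124923   40.65541777] 35.2583
k2 35.2583 [ 451.6 -198.3   40.7]
```

View pics/k2.png

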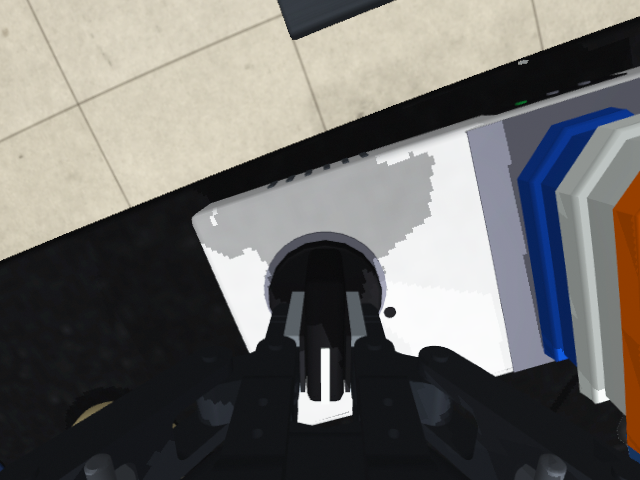

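Turned with the tool. I'll release, lift, and check everything.

Run:
```python
from ops import *
bot.move_gripper(45);bot.dwell(.3)
bot.servo_line([451.3,-198.0,140],quat(-.354+H),speed=150)
bot.move_to([370,-110,250],quat(-.043+H));d=snap("f1");RT=pose(d,d)
c=bot.read_camera("top");cv2.imwrite("pics/ftop.png",cv2.resize(c["image"][215:315,120:550],None,fx=1.86,fy=1.86,interpolation=cv2.INTER_CUBIC))
cv2.imwrite("pics/f1c.png",cv2.resize(d["image"][190:340,190:410],None,fx=3.6,fy=3.6,interpolation=cv2.INTER_CUBIC))
```

```text
f1 37.525 [ 370.2 -110.3  249. ]
```

View pics/f1c.png

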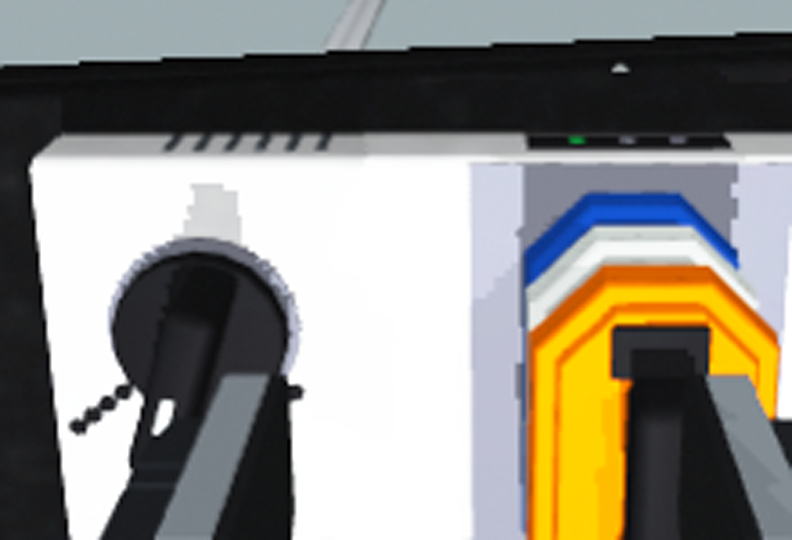

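View pics/ftop.png

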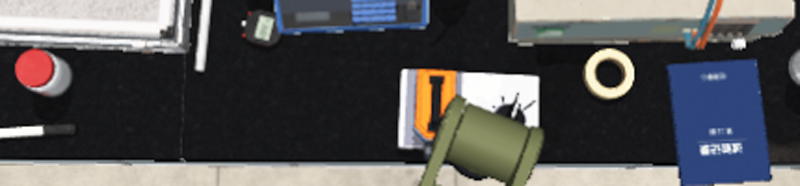

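Run:
```python
from ops import *
bot.move_gripper(85)
bot.move_to([360,-150,250],quat(-.043+H));d=snap("f2");RT=pose(d,d)
cv2.imwrite("pics/f2c.png",cv2.resize(d["image"][190:350,220:420],None,fx=3.6,fy=3.6,interpolation=cv2.INTER_CUBIC))
D=d["depth"]
from fit import *
for p in [(425,-85,109),(430,-60,109),(440,-52,109),(500,-92,109)]:
    u,v=proj(d,[p],RT)[0].round().astype(int);print(p,(u,v),(RT[1]+rays(d,[(u,v)],RT)[0]*D[v,u]).round(1))
for p in [(440,-150,35)]:
    u,v=proj(d,[p],RT)[0].round().astype(int);print(p,(u,v),(RT[1]+rays(d,[(u,v)],RT)[0]*D[v,u]).round(1))
roi=(360,185,460,360)
m=mask(d["image"],"orange",roi);print(m.sum())
for z in (93,96,99,103):print(z,fit([(d,RT,m,roi)],[ext(SK,0,7),ext(BO,7,13)],(468.8,-73,-.043),z))
```

```text
f2 38.3833 [ 359.8 -150.7  250. ]
(425, -85, 109) (np.int64(404), np.int64(289)) [424.3 -84.9 109.7]
(430, -60, 109) (np.int64(432), np.int64(293)) [428.3 -60.9 111.8]
(440, -52, 109) (np.int64(441), np.int64(303)) [439.8 -51.6 109. ]
(500, -92, 109) (np.int64(395), np.int64(363)) [499.5 -91.7 109.7]
(440, -150, 35) (np.int64(329), np.int64(276)) [ 440.  -150.    35.5]
3354.0
93 (array([ 4.70386594e+02, -7.29493164e+01, -5.13754479e-02]), np.float64(2277.196078431373))
96 (array([ 4.69374536e+02, -7.36930267e+01, -5.93629896e-02]), np.float64(2304.8313725490198))
99 (array([ 4.68030642e+02, -7.39640221e+01, -4.30388236e-02]), np.float64(2348.01568627451))
103 (array([ 4.66527816e+02, -7.51790924e+01, -3.69797987e-02]), np.float64(2408.0745098039215))
```

View pics/f2.png

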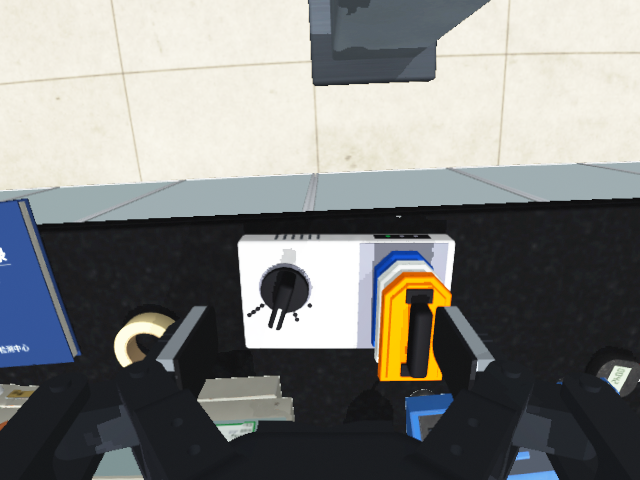

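View pics/f2c.png

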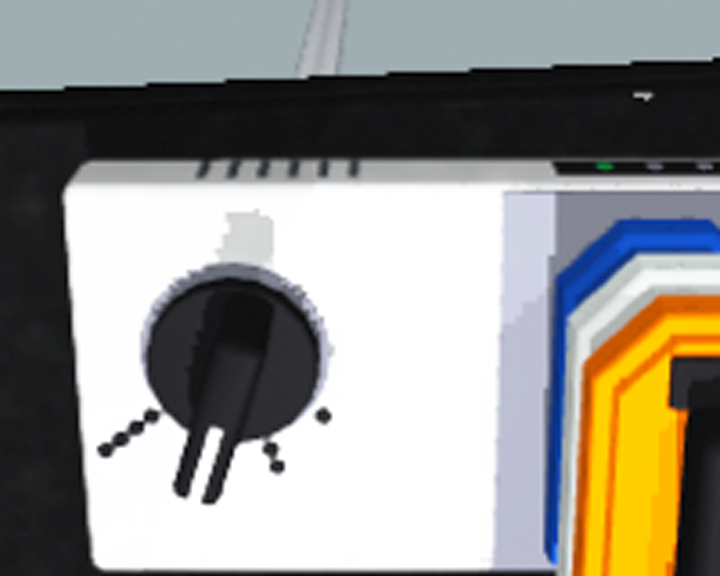

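Run:
```python
from fit import *
d,RT=load("f2")
f=lambda x,y:(220+(x+.5)/3.6-.5,190+(y+.5)/3.6-.5)
P=onz(d,[f(214,430),f(197,501),f(245,310)],84,RT);print(P.round(1),np.arctan2(*(P[1]-P[0])[[1,0]]),"expect -.344")
P=onz(d,[f(238,350),f(197,500)],84,RT);print(np.arctan2(*(P[1]-P[0])[[1,0]]))
from rig import bot
bot.dwell(.3);s=bot.read_state();print(s["clock"],s["ft_force"].round(1))
bot.finish_job()
```

```text
[[ 451.9 -198.9   84. ]
 [ 473.1 -205.3   84. ]
 [ 417.9 -188.    84. ]] -0.2936447530149682 expect -.344
-0.32137751837138556
38.7333 [-0.8  0.2 -0.1]
the job is handed in; nothing more can be done
```

The station is loaded, the selector is at the three-dot mark, and the job is handed in at 38.7 s. The blue tray is on the seat, the white tray is on the blue one, and the orange lid covers it.

**Last checks**
- **Trays:** both stopped at their fully-home heights, within 0.5 mm. The cut corners line up in the final picture.
- **Lid:** its plate reads 109.0–109.7 mm high at three points, against 109 mm expected. A fourth point read 111.8 mm; it was probably on an edge of the handle bar.
- **Selector:** the pointer measured about -0.29 to -0.32 rad, against -0.344 expected for three dots. The difference is within what I can read off the picture. The gripper had turned it to the mark, and it stayed there after release.
- **Other objects:** those visible in the last views look undisturbed. The wash bottle was only partly in view, so I did not check it.

**What disagreed**
- **Fingertip position:** the first grasp of the blue tray closed on air above it and moved nothing. The depth picture showed the fingertips about 19 mm behind the tool point, not 19 mm ahead as stated. I corrected the grip heights for that.
- **Lid grip:** the fingertips pressed lightly on the lid plate (about 11 N) as they closed.
- **Final lid fit:** the outline fit on the last picture was poor because the gripper hid part of the lid, so I relied on the contact and depth heights instead.

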